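# Hang the frit bin on the slat rail

## Robot

A 7-joint arm with a two-finger parallel gripper is mounted at the origin on a cart in front of the work surface, level with it; the furniture and walls round the work are solid. World frame = base frame: x ahead of the robot, y to its left, z up, the work surface at z = 0. Lengths are in m, angles in rad, forces in N, time in s.
With the tool pointing down it reaches from about 0.425 to 0.875 m from the base axis. Payload 4.7 kg.
Tool frame: the origin (TCP) lies on the centre line of the jaws, within the pads' length; the fingertips stand ahead of it and the grasp point (between the pads) lies 2 mm behind it (nose_length is the z of the fingertips in the tool frame, in m); z points along the fingers, y is the line along which they close (so a half turn about z gives the same grasp; the last joint's range is limited). The gripper opens to 87 mm and grips with 3 to 60 N. Pads are 19 mm wide; open, the fingers measure 117 mm over their backs; the gripper's body (75 mm by 190 mm) begins 51 mm behind the grasp point.
Start: joints at [1.277, 0.321, -0.07, 1.45, 0.023, 1.371, -0.057], TCP at [0.197, -0.619, 0.24] pointing down, gripper open.
Joint ranges: [-2.86, 2.86], [-0.3, 2.09], [-1.38, 1.24], [0.06, 2.45], [-1.56, 4.7], [0.09, 2.05], [-2.69, 2.69]. Speed limits (rad/s): [2.57, 2.57, 3.14, 3.14, 3.14, 3.14, 3.14].

## Interface

Orientations are given as a rotation vector (axis times angle).
In Python, from bench import * gives the robot as it stands.
- The arm moves only by the tool send_rows, never from a script. Its arguments are lists of equal length, an entry for each row: "xyz": the shift along the tool's x, y, z in mm, a list of three; "dr": the turn, a rotation vector about the tool's x, y, z in rad, a list of three. A call has exactly 10 rows; each row is the pose to reach, as a shift and turn from the pose commanded when the call began, along the tool's axes at that moment; what a row does not reach only later rows make up. A row lasts 1/12 s, in which the tool goes at most 41.7 mm and 7.16 degrees, less where a joint would pass 70% of its speed; a pose out of reach is approached as far as the arm can. A call with a gripper value outside its range is refused whole. "jaw" is the finger opening in mm, from 0 to 87, set as the call begins (left out, the last holds). The fingers move at their own pace and stop on an object; "grip_force" is the grip in N (left out, the last holds). Time passes only in rows, so rows that repeat a pose let the fingers close, or fill a call up. It gives the time, the measured TCP pose, the force, the opening and the grip force at its end, in the units of the state.
- get_state(): the state, without advancing time (a new reading comes with each control period).
- get_image(name): name is "side" or "top"; returns the picture (480x640x3 uint8, red, green, blue); there is no depth.
- calibration(name): a dict with "vfov" (degrees; the focal length in pixels is half the picture's height over the tangent of half this angle, whatever the lens; pixels are square), "cx", "cy" (the principal point, pixels), "rvec" (rotation vector, rad) and "tvec" (3), from world to camera coordinates, as OpenCV has them. Camera axes: x right, y down, z forward; pixel columns grow to the right and rows downward; lengths in m; the calibration is good to about 2 mm. A picture is of the moment at which its call begins. calibration takes no time and is no camera call.
- close_job(): hands the job in; it is judged then, once.
The state is a dict: "time": time; "joint_positions": joint angles; "qd": joint speeds; "joint_torque": joint torques, N m; "position": TCP position; "tool_rot": TCP orientation; "ft_force": force on the tool from outside, world axes, zero at the start; "torque": the same for the moment, N m; "grip_width": opening from 0.0 (shut) to 1.0 (fully open); "grip_force": force on a finger pad.
Only numpy, scipy, OpenCV 4.12 (cv2) and the standard library are available. Lean on these libraries where they do the work, as an engineer would, in place of code of your own. Each camera call takes 0.05 s, during which the arm holds its last target. There are 200 camera calls.

## Task

Hang the small open grey bin near the middle of the slat rail on the board stand: tip its front up, work the lip on its back into the groove, then swing it down and lower it until it hangs level with its back against the rail, and let go. The rail's height and distance from the board vary, so find the groove gently by feel without forcing the bin; leave the nippers, the tape roll and the glass blossom where they are.

Things in the scene. Friction and masses are not known exactly. Their poses are not given: they have to be found in the camera images.
- bin: Loose open sheet-steel bin, painted grey, upright on the table: 84 mm deep (x), 50 wide (y), 50 high, 3 mm walls, 0.11 to 0.22 kg. Origin: centre of the underside; +x to its back, z up. Side walls are full height from x = -24 to 42 mm; in front of that, walls are 28 mm high. On the back's top a J-shaped lip, 40 mm wide (see lip_root, lip_tip).
- bin_grip (a point): Point amid the bin's side walls (bin frame -6, 0, 30 mm; bin's axes): a good grasp centre, across the 50 mm from outside, best with the gripper leaning back toward the bin's front by about 30 degrees, so that it is nearly upright while the bin is tipped.
- lip_root (a point): Point on the bin where the lip's underside meets the back face, mid-width (bin frame 42, 0, 46 mm; bin's axes). From here the lip's 4 mm thick tongue (bin z = 46 to 50 mm) runs 11 mm straight back; its last 4 mm (bin x = 49 to 53 mm) turn up to z = 68 mm.
- lip_tip (a point): Point on the bin: middle of the top end of the upturned lip (bin frame 51, 0, 68 mm; bin's axes).
- board: Fixed plywood stand, 210 mm wide, 190 high, with a rigid aluminium slat rail, 180 mm long, across its front. Origin: on the table, below the middle of the rail's nominal front face (the plane x = 0); +x into the board (away from the robot), y along the rail, z up. A 12 mm high base plate reaches 25 mm in front of x = 0.
- groove (a point): Nominal lower front edge (board frame 0, 0, 135 mm; board's axes) of the rail's groove, a 16 mm high opening along its whole face. The rail is really fixed up to 14 mm higher or lower and up to 6 mm nearer or farther in x; no pose tells it. x and h below count from the true edge. The face goes on from h = 16 to 38 and 0 to -55 mm, 4 mm thick; cavity behind: 24 mm deep, floor h = 0, ceiling 34.
- entry (a point): Fixed nominal point x = -22, h = -2 mm (board's axes), where lip_root is when the tip starts to enter. With the bin tipped front up 40 degrees (under 30 it cannot pass) lip_root goes through (x, h in mm) (-22,-2), (-18,0), (-16,1), (-12,5), (-8,10), (-3,10.5), each with 2.5 mm to spare. At x = -18 the upturned end meets the opening's upper edge at h = 3.5 mm.
- hang (a point): Fixed nominal point x = -2, h = 10 mm (board's axes). With lip_root at the true such point the bin can be turned level, then lowered 10 mm till the tongue rests on the groove's lower edge, its upturned end behind the upper front wall. Hung, lip_root is 0 to 3 mm before the true face, h = 0, and the bin droops forward by up to 0.06 rad.
- nippers: Glass nippers with red grips, 65 x 139 x 13 mm, loose on the table, to be left alone. Origin: centre of the underside.
- tape_1: Roll of tan tape, 104 mm across, 25 mm high, lying on the table, to be left alone. Origin: centre of the underside.
- pink_blossom: Pink glass blossom, 57 x 59 x 21 mm, on the table, to be left alone. Origin: centre of the underside.
There are look-alikes about, which are no part of the job. There is more than one size of the bin; the job needs the smaller.

How it is judged:
By the outcome, as a careful person would: the job done as asked, in the order asked, and still so for the second after the job is handed in, with the robot touching nothing.
It also fails if it takes over 61 s, if anything falls off the work surface, if the arm or the gripper's body presses on something with over 40 N, if the wrist force passes 120 N, or if a joint passes its speed limit or range.

## Working session

There is one attempt and no reset: what is moved stays moved. The work goes in short steps, Python scripts to look and compute and a tool call to move; the robot and the scene stay as the last step left them, time stands still between calls to the robot, and variables do not carry over. Pictures are saved under pics/ and viewed, at most 10 in all, crops included, and the job is handed in when it is done.

Besides the shell and the picture viewer there is one more tool, called after ">>>" by a JSON object that holds its "fn" and its "kwargs", one argument or row to a line. send_rows: Moves the arm, as the interface text tells. Its arguments: {"type":"object","properties":{"xyz":{"type":"array"},"dr":{"type":"array"},"jaw":{"type":"number"},"grip_force":{"type":"number"}},"required":["xyz","dr"]}

```bash
mkdir -p pics; ls
python3 - <<'E'
from bench import *
import cv2
for n in("side","top"):
    cv2.imwrite(f"pics/{n}0.png",get_image(n)[:,:,::-1]); print(n,calibration(n))
print(get_state())
E
```

```text
pics
side {'vfov': 48.57883753142242, 'cx': 318.57273207134426, 'cy': 246.44605636502678, 'rvec': array([ 1.26387377,  2.47920236, -0.74603002]), 'tvec': array([ 0.25640422, -0.32305346,  1.44513639])}
top {'vfov': 43.66052161017366, 'cx': 315.78873312560023, 'cy': 244.85509676478424, 'rvec': array([ 2.20363867, -2.16465742,  0.08968481]), 'tvec': array([0.0733343 , 0.55154037, 1.34105992])}
{'time': 0.1, 'joint_positions': array([ 1.27705996,  0.32175963, -0.07007425,  1.45152285,  0.02259834,
        1.3707928 , -0.05688269]), 'qd': array([-0.00051557, -0.00214834,  0.00128302, -0.00284786, -0.00096946,
        0.00065586,  0.0003982 ]), 'joint_torque': array([ 9.04893773e-05, -4.92571414e+01, -4.05655531e-01, -3.13401997e+01,
       -6.42249640e-02,  3.94579454e-02,  6.93546281e-05]), 'position': array([ 0.19676177, -0.61903055,  0.23857892]), 'tool_rot': array([-3.10280474e+00, -4.81439942e-01,  5.51714955e-04]), 'ft_force': array([ 0.947274  , -0.15633998, -0.18122734]), 'torque': array([0.00811157, 0.00231125, 0.01534223]), 'grip_force': 0.0, 'grip_width': 1.0001568991194036}
```

View pics/side0.png

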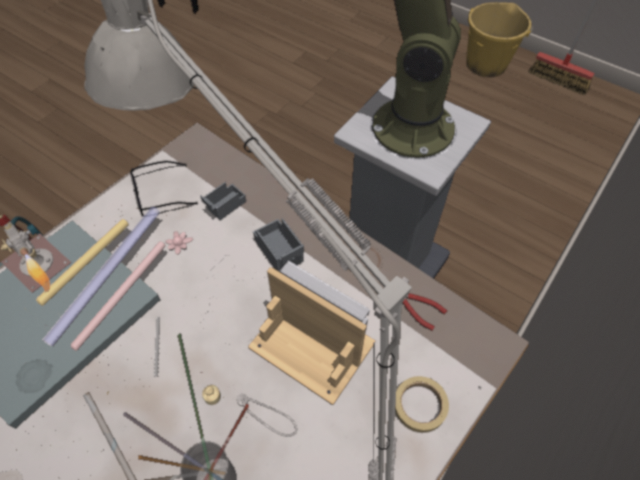

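View pics/top0.png

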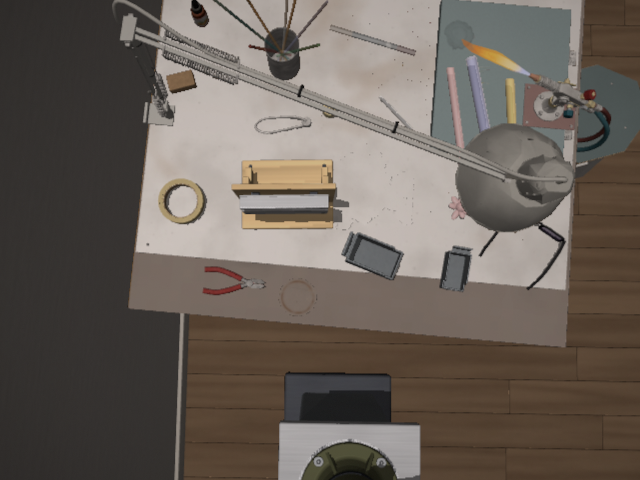

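Candidates in the top view: a bin at (373,256), looks larger, and a bin at (455,269), looks smaller. I'll measure both and confirm in a crop.

```bash
cat > h.py <<'E'
from bench import *
import numpy as np, cv2
from scipy.spatial.transform import Rotation as R
def cam(n):
    c=calibration(n); f=240/np.tan(np.radians(c["vfov"]/2))
    return R.from_rotvec(c["rvec"]).as_matrix(),np.array(c["tvec"]),f,c["cx"],c["cy"]
def pix2plane(n,uv,z):
    M,t,f,cx,cy=cam(n); d=M.T@np.array([(uv[0]-cx)/f,(uv[1]-cy)/f,1]); o=-M.T@t
    return o+d*(z-o[2])/d[2]
def proj(n,p):
    M,t,f,cx,cy=cam(n); q=(M@np.atleast_2d(p).T).T+t
    return np.c_[f*q[:,0]/q[:,2]+cx,f*q[:,1]/q[:,2]+cy]
E
python3 - <<'E'
from h import *
a=cv2.imread("pics/top0.png")
c=cv2.resize(a[220:310,330:490],None,fx=5,fy=5,interpolation=cv2.INTER_CUBIC)
cv2.imwrite("pics/c1.png",c)
for p in [(373,256),(455,269)]: print(pix2plane("top",p,0.03))
b=cv2.imread("pics/top0.png")[150:240,215:355]
cv2.imwrite("pics/c2.png",cv2.resize(b,None,fx=5,fy=5,interpolation=cv2.INTER_CUBIC))
E
```

```text
[ 0.52656506 -0.0463322   0.03      ]
[ 0.50053193 -0.23157813  0.03      ]
```

View pics/c1.png

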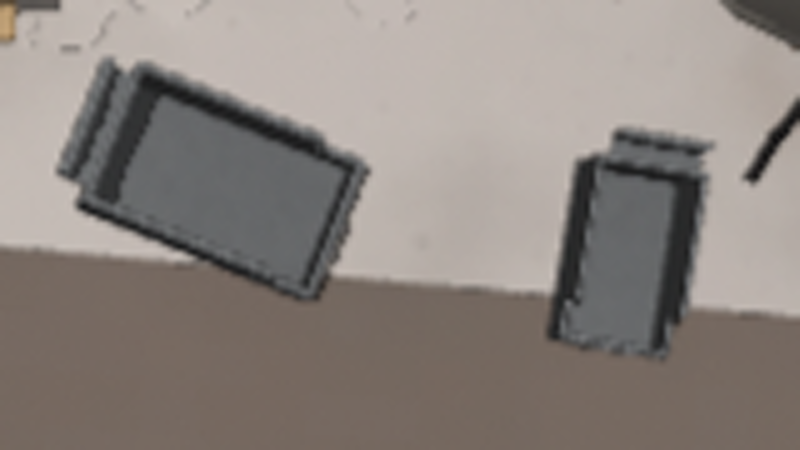

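View pics/c2.png

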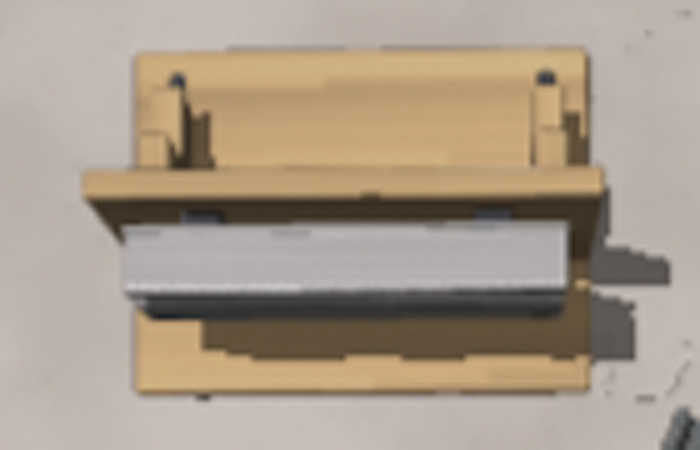

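The small bin is the right one, crop (555–712,130–355), lip pointing away from the robot; the left bin is clearly bigger. The board's base front edge is at crop row 392, and the rail's top front edge at row ~292 (columns 125–567).

Run:
```python
from h import *
from scipy.optimize import least_squares
def up(c,o): return (np.array(c)+.5)/5-.5+np.array(o)
K=np.array([[42,25,50],[42,-25,50],[-42,25,28],[-42,-25,28],[53,20,68],[53,-20,68]])/1e3
P=up([(578,158),(706,172),(550,340),(665,358),(617,130),(713,143)],(330,220))
def T(s,K): return R.from_euler('z',s[2]).apply(K)+[s[0],s[1],0]
f=lambda s:(proj("top",T(s,K))-P).ravel()
r=least_squares(f,[.5,-.23,0]); print("bin",r.x,r.fun.reshape(-1,2).round(1).tolist())
M,t,*_=cam("top"); print("camtop",-M.T@t); M,t,*_=cam("side"); print("camside",-M.T@t)
# base front top corners, rail top front
for z,ps in((.012,[(137,390),(588,390)]),(.19,[(92,197),(603,197),(82,172),(600,170)]),(.173,[(125,292),(567,290),(123,228),(570,222)])):
    for p in ps: print(z,pix2plane("top",up(p,(215,150)),z).round(4))
a=cv2.imread("pics/side0.png")
cv2.imwrite("pics/c3.png",cv2.resize(a[255:345,245:385],None,fx=5.7,fy=5.7,interpolation=cv2.INTER_CUBIC))
```

```text
bin [ 0.49540367 -0.22950042 -0.14426753] [[2.6, -0.7], [-0.8, 0.1], [0.6, 0.3], [-0.4, 0.3], [-0.4, -0.2], [-1.6, 0.1]]
camtop [0.44485712 0.08868778 1.37922189]
camside [1.01211304 0.42064284 1.02820846]
0.012 [0.5875 0.253  0.012 ]
0.012 [0.5912 0.0462 0.012 ]
0.19 [0.6463 0.2517 0.19  ]
0.19 [0.6501 0.0469 0.19  ]
0.19 [0.6564 0.256  0.19  ]
0.19 [0.661  0.0483 0.19  ]
0.173 [0.6105 0.2396 0.173 ]
0.173 [0.6146 0.0603 0.173 ]
0.173 [0.6367 0.2411 0.173 ]
0.173 [0.6425 0.0596 0.173 ]
```

View pics/c3.png

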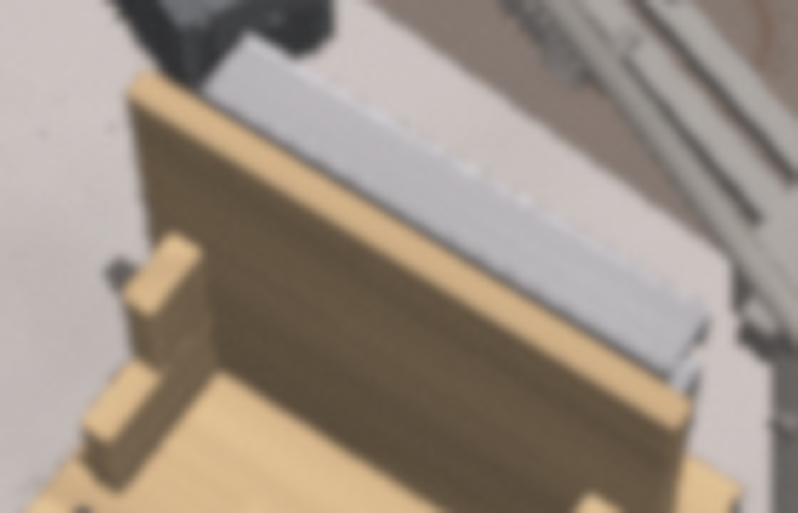

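In the side crop, the rail's front top corners are at (245,38) and (705,308). I'll triangulate these with the top view.

Run:
```python
from h import *
def P(n):
    M,t,f,cx,cy=cam(n); return np.array([[f,0,cx],[0,f,cy],[0,0,1]])@np.c_[M,t]
top=lambda c:(np.array(c)+.5)/5-.5+np.array((215,150)); side=lambda c:(np.array(c)+.5)/5.7-.5+np.array((245,255))
for a,b in(((567,290),(245,38)),((125,292),(705,308)),((570,222),(205,88)),((123,228),(675,372)),((603,197),(130,95)),((600,170),(145,70)),((603,197),(130,95))):
    X=cv2.triangulatePoints(P("top"),P("side"),top(a).reshape(2,1).astype(float),side(b).reshape(2,1).astype(float)); X=(X[:3]/X[3]).T
    print(X.round(4),(proj("top",X)-top(a)).round(1),(proj("side",X)-side(b)).round(1))
# rail front edge lines side/top: scan height for consistency
for h in (.159,.166,.173,.18,.187):
    x=pix2plane("top",top((567,290)),h);y=pix2plane("top",top((125,292)),h)
    s=proj("side",[x,y]); print(h,x[:2].round(4),y[:2].round(4),((s-[245,255]+.5)*5.7).round(0).tolist())
```

```text
[[0.6156 0.0595 0.17  ]] [[ 0.4 -0.3]] [[0.6 0.1]]
[[0.611  0.2388 0.173 ]] [[ 0.4 -0.2]] [[0.7 0. ]]
[[0.6418 0.0604 0.1744]] [[-0.4  0.3]] [[-0.6 -0.1]]
[[0.6363 0.2416 0.1735]] [[-0.3  0.2]] [[-0.5 -0. ]]
[[0.6548 0.0443 0.1709]] [[ 1.  -0.6]] [[1.6 0.1]]
[[0.6586 0.0499 0.1982]] [[-0.7  0.5]] [[-1.2 -0.1]]
[[0.6548 0.0443 0.1709]] [[ 1.  -0.6]] [[1.6 0.1]]
0.159 [0.6166 0.06  ] [0.6124 0.2413] [[250.0, 59.0], [710.0, 336.0]]
0.166 [0.6156 0.0602] [0.6115 0.2404] [[251.0, 46.0], [711.0, 323.0]]
0.173 [0.6146 0.0603] [0.6105 0.2396] [[253.0, 33.0], [712.0, 309.0]]
0.18 [0.6137 0.0605] [0.6096 0.2387] [[254.0, 20.0], [713.0, 295.0]]
0.187 [0.6127 0.0607] [0.6086 0.2378] [[255.0, 7.0], [714.0, 281.0]]
```

```bash
cat >> h.py <<'E'
YB=0.022; E0=np.array([.613,.150,.134])   # rail estimate
def Pm(n):
    M,t,f,cx,cy=cam(n); return np.array([[f,0,cx],[0,f,cy],[0,0,1]])@np.c_[M,t]
def tri(a,b):
    X=cv2.triangulatePoints(Pm("top"),Pm("side"),np.array(a,float).reshape(2,1),np.array(b,float).reshape(2,1)); return (X[:3]/X[3]).ravel()
GT=lambda lean:np.array([[np.cos(lean),0,np.sin(lean)],[0,-1,0],[np.sin(lean),0,-np.cos(lean)]])
def delta(p,Rm,s=None):
    s=s or get_state(); R0=R.from_rotvec(s["tool_rot"]).as_matrix()
    print("xyz",(R0.T@(np.array(p)-s["position"])*1e3).round(1),"dr",R.from_matrix(R0.T@Rm).as_rotvec().round(3))
E
python3 - <<'E'
from h import *
import bench
print([k for k in dir(bench) if not k.startswith('_')])
print(getattr(bench,'nose_length',None), getattr(bench,'NOSE_LENGTH',None))
for a,b in(((300,90),(250,145)),((395,127),(195,80)),((130,25),(395,295)),((510,180),(138,80))):print(tri(a,b).round(3))
s=[.4954,-.2295,-.1443]; B=R.from_euler('z',s[2]).as_matrix(); Rm=B@GT(np.radians(30))
g=np.array([s[0],s[1],0])+B@[-.006,0,.030]+Rm@[0,0,.002]
print(g); delta(g-.1*Rm[:,2],Rm)
E
```

```text
['MotionError', 'calibration', 'close_job', 'get_image', 'get_state', 'nose_length']
0.017 None
[0.714 0.11  0.593]
[ 0.667 -0.019  0.59 ]
[0.792 0.34  0.608]
[ 0.623 -0.215  0.467]
[ 0.49045197 -0.228781    0.02826795]
xyz [ 353.2 -304.5  124.2] dr [-0.12   0.515  0.441]
```

>>> {"fn": "send_rows", "kwargs": {
  "xyz": [
    [28, -24, 6],
    [56, -48, 14],
    [85, -73, 24],
    [113, -97, 34],
    [141, -122, 44],
    [170, -146, 55],
    [198, -170, 66],
    [226, -195, 77],
    [254, -219, 88],
    [280, -242, 98]
  ],
  "dr": [
    [-0.01, 0.05, 0.045],
    [-0.02, 0.1, 0.09],
    [-0.03, 0.15, 0.13],
    [-0.045, 0.2, 0.18],
    [-0.06, 0.26, 0.22],
    [-0.07, 0.31, 0.265],
    [-0.085, 0.36, 0.31],
    [-0.095, 0.41, 0.35],
    [-0.11, 0.46, 0.4],
    [-0.12, 0.515, 0.441]
  ],
  "jaw": 87
}}

```text
time: 0.93
position: [0.3908, -0.302, 0.1407]
tool_rot: [2.989, -0.219, 0.805]
ft_force: [1.9, 1.4, -0.6]
grip_width: 1.001
grip_force: 0.0
```

```bash
cat >> h.py <<'E'
sB=[.4954,-.2295,-.1443]; BB=R.from_euler('z',sB[2]).as_matrix(); RG=BB@GT(np.radians(30))
GP=np.array([sB[0],sB[1],0])+BB@[-.006,0,.030]+RG@[0,0,.002]
E
python3 - <<'E'
from h import *
delta(GP-.1*RG[:,2],RG); print(get_state()["ft_force"])
E
```

```text
xyz [ 19.9 -86.9  41.4] dr [ 0.002 -0.002 -0.001]
[ 1.87346938  1.44627735 -0.64391371]
```

>>> {"fn": "send_rows", "kwargs": {
  "xyz": [
    [3, -13, 6],
    [7, -30, 14],
    [11, -47, 22],
    [15, -64, 31],
    [18, -77, 37],
    [19, -84, 40],
    [20, -87, 41],
    [20, -87, 41],
    [20, -87, 41],
    [20, -87, 41]
  ],
  "dr": [
    [0, 0, 0],
    [0, 0, 0],
    [0, 0, 0],
    [0, 0, 0],
    [0, 0, 0],
    [0, 0, 0],
    [0, 0, 0],
    [0, 0, 0],
    [0, 0, 0],
    [0, 0, 0]
  ]
}}

```text
time: 1.77
position: [0.4401, -0.2245, 0.1163]
tool_rot: [2.988, -0.217, 0.803]
ft_force: [-0.3, -0.8, -0.6]
grip_width: 1.002
grip_force: 0.0
```

Run:
```python
from h import *
delta(GP,RG); a=get_image("top"); b=get_image("side")
k=np.array([[x,y,z] for x,z in((42,50),(-24,50),(-42,28),(-42,0),(42,0)) for y in(25,-25)])/1e3
k=k@BB.T+[sB[0],sB[1],0]
for n,im,(u,v) in(("top",a,(405,220)),("side",b,(165,150))):
    im=im[:,:,::-1].copy()[v:v+100,u:u+100]; im=cv2.resize(im,None,fx=4,fy=4,interpolation=cv2.INTER_CUBIC)
    for p in proj(n,k): cv2.circle(im,tuple(int(q) for q in (p-[u,v]+.5)*4),2,(0,0,255),-1)
    for p in proj(n,[GP,get_state()["position"]]): cv2.circle(im,tuple(int(q) for q in (p-[u,v]+.5)*4),4,(0,255,0),1)
    if n=="top":L=im
cv2.imwrite("pics/c4.png",np.hstack([L,im]))
```

```text
xyz [ -0.5  -3.2 101.4] dr [ 0.002 -0.001 -0.   ]
```

View pics/c4.png

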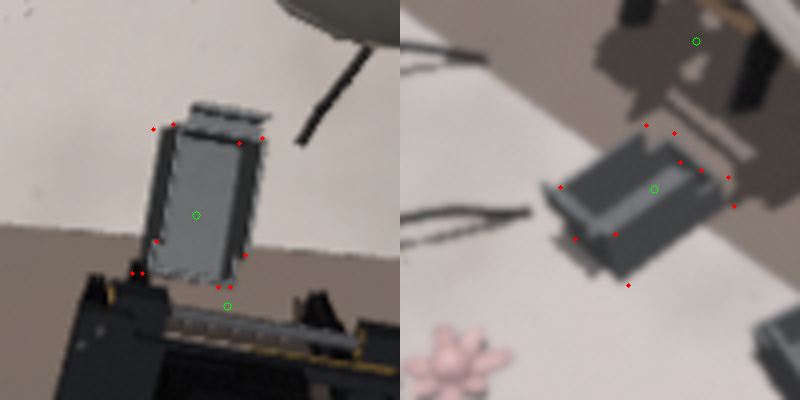

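The fit dots sit ~2 px left of the bin in the top view: I had marked a bottom corner as a top corner. Refit with corrected corners in both views.

Run:
```python
from h import *
from scipy.optimize import least_squares
D=[("top",42,25,50,176,126),("top",42,-25,50,266,138),("top",53,20,68,193,103),("top",53,-20,68,270,116),("top",-42,-25,28,232,284),("top",-42,25,0,146,272),
("side",42,25,0,625-400,282),("side",42,-25,50,146,186),("side",-42,25,0,337,193)]
o={"top":(405,220),"side":(165,150)}
def f(s):
    r=[]
    for n,x,y,z,u,v in D:
        p=R.from_euler('z',s[2]).apply(np.array([x,y,z])/1e3)+[s[0],s[1],0]
        r.append(proj(n,p)[0]-((np.array([u,v])+.5)/4-.5+o[n]))
    return np.ravel(r)
r=least_squares(f,[.5,-.23,-.14],loss="soft_l1"); print(r.x,f(r.x).reshape(-1,2).round(1).tolist())
sB=r.x;B=R.from_euler('z',sB[2]).as_matrix();Rm=B@GT(np.pi/6);g=np.array([sB[0],sB[1],0])+B@[-.006,0,.03]+Rm@[0,0,.002]
print(g,Rm.tolist());delta(g,Rm)
```

```text
[ 0.49532005 -0.23317257 -0.11749296] [[0.3, -0.3], [0.1, -0.3], [0.7, 0.2], [-0.5, -0.6], [1.7, 0.7], [-1.4, 0.8], [0.2, 0.1], [2.5, -0.1], [-2.1, 2.1]]
[ 0.49035452 -0.23258646  0.02826795] [[0.860054712035203, -0.11722282090698814, 0.49655281951133046], [-0.10151794080872535, -0.993105639022661, -0.058611410453494064], [0.4999999999999999, 0.0, -0.8660254037844386]]
xyz [  0.    0.8 101.6] dr [ 0.016 -0.001 -0.023]
```

>>> {"fn": "send_rows", "kwargs": {
  "xyz": [
    [0, 0.5, 15],
    [0, 1, 33],
    [0, 1, 51],
    [0, 1, 68],
    [0, 1, 82],
    [0, 1, 92],
    [0, 1, 98],
    [0, 1, 101],
    [0, 1, 101.6],
    [0, 1, 101.6]
  ],
  "dr": [
    [0.006, 0, -0.01],
    [0.012, 0, -0.02],
    [0.016, 0, -0.023],
    [0.016, 0, -0.023],
    [0.016, 0, -0.023],
    [0.016, 0, -0.023],
    [0.016, 0, -0.023],
    [0.016, 0, -0.023],
    [0.016, 0, -0.023],
    [0.016, 0, -0.023]
  ]
}}

```text
time: 2.7
position: [0.4905, -0.2322, 0.0282]
tool_rot: [3.001, -0.175, 0.806]
ft_force: [0.5, -0.2, -0.1]
grip_width: 0.999
grip_force: 0.0
```

>>> {"fn": "send_rows", "kwargs": {
  "xyz": [
    [0, 0, 0],
    [0, 0, 0],
    [0, 0, 0],
    [0, 0, 0],
    [0, 0, 0],
    [0, 0, 0],
    [0, 0, 0],
    [0, 0, 0],
    [0, 0, 0],
    [0, 0, 0]
  ],
  "dr": [
    [0, 0, 0],
    [0, 0, 0],
    [0, 0, 0],
    [0, 0, 0],
    [0, 0, 0],
    [0, 0, 0],
    [0, 0, 0],
    [0, 0, 0],
    [0, 0, 0],
    [0, 0, 0]
  ],
  "jaw": 40,
  "grip_force": 25
}}

```text
time: 3.53
position: [0.4905, -0.2318, 0.0281]
tool_rot: [3.001, -0.174, 0.805]
ft_force: [-2.0, 1.0, 3.6]
grip_width: 0.578
grip_force: 24.7
```

```bash
cat >> h.py <<'E'
# bin frame in tool frame, from the measured grasp pose
Tg=R.from_rotvec([3.001,-.174,.805]).as_matrix(); pg=np.array([.4905,-.2318,.0281])
# bin_grip in tool frame taken from fitted bin pose
ob=np.array([.49532,-.23317,0.]); OFF=np.array([0.,0.,0.])
yb=np.arctan2(-Tg[0,1]*-1,-Tg[1,1]) if 0 else np.arctan2(Tg[0,1],-Tg[1,1])
Bg=R.from_euler('z',yb).as_matrix(); RTB=Tg.T@Bg
o_t=Tg.T@(ob-pg); o_t[1]=0
ROOT=o_t+RTB@[.042,0,.046]      # lip_root in tool frame
def goal(x,h,tip,y=0.):   # x,h mm rel. estimated edge -> TCP pose
    W=R.from_euler('z',YB).as_matrix(); Rm=W@R.from_euler('y',np.radians(tip)).as_matrix()@RTB.T
    return E0+W@np.array([x,y,h])/1e3-Rm@ROOT,Rm
def where(s=None):
    s=s or get_state(); T=R.from_rotvec(s["tool_rot"]).as_matrix(); W=R.from_euler('z',YB).as_matrix()
    r=W.T@(s["position"]+T@ROOT-E0)*1e3; b=T@RTB
    print("root x,y,h",r.round(1),"tip",np.degrees(np.arctan2(-b[2,0],b[0,0])).round(1),"yaw",np.arctan2(b[1,1],b[0,1]).round(3)-1.571,"F",(W.T@s["ft_force"]).round(1))
E
python3 - <<'E'
from h import *
print(yb,ROOT,(RTB))
p,Rm=goal(-45,-2,40); print(p); delta(p,Rm)
delta([.45,-.19,.20],R.from_euler('z',yb).as_matrix()@R.from_euler('y',40,degrees=True).as_matrix()@RTB.T)
where()
E
```

```text
-0.11573776127509834 [ 4.96023059e-02 -1.61034594e-05  7.99715539e-03] [[ 8.65760460e-01 -1.75198152e-04  5.00458585e-01]
 [ 9.47843460e-18 -9.99999939e-01 -3.50075204e-04]
 [ 5.00458616e-01  3.03081270e-04 -8.65760407e-01]]
[0.52055382 0.14795602 0.14846387]
xyz [  47.9 -380.7 -111.1] dr [ 0.024 -0.697 -0.138]
xyz [  47.   -36.9 -171.4] dr [-0.    -0.698 -0.   ]
root x,y,h [ -84.3 -385.5  -88. ] tip -0.0 yaw -0.11599999999999988 F [-2.   1.   3.6]
```

>>> {"fn": "send_rows", "kwargs": {
  "xyz": [
    [4, 0, -7],
    [11, 0, -20],
    [21, -1, -37],
    [30, -3, -57],
    [36, -8, -80],
    [40, -15, -104],
    [43, -22, -128],
    [45, -29, -150],
    [47, -35, -166],
    [47, -37, -171]
  ],
  "dr": [
    [0, 0, 0],
    [0, 0, 0],
    [0, -0.05, 0],
    [0, -0.15, 0],
    [0, -0.26, 0],
    [0, -0.38, 0],
    [0, -0.49, 0],
    [0, -0.59, 0],
    [0, -0.67, 0],
    [0, -0.698, 0]
  ]
}}

```text
time: 4.37
position: [0.4523, -0.1891, 0.2023]
tool_rot: [-3.115, 0.179, 0.27]
ft_force: [1.8, 1.1, -2.7]
grip_width: 0.578
grip_force: 24.7
```

Run:
```python
from h import *
where(); p,Rm=goal(-50,15,40); delta(p,Rm)
```

```text
root x,y,h [-121.  -342.    51.8] tip 40.1 yaw -0.11499999999999999 F [ 1.9  1.1 -2.7]
xyz [  30.2 -342.    32. ] dr [-0.023 -0.001 -0.135]
```

>>> {"fn": "send_rows", "kwargs": {
  "xyz": [
    [2, -18, 1],
    [5, -52, 3],
    [8, -90, 5],
    [11, -130, 7],
    [14, -170, 10],
    [18, -210, 14],
    [22, -250, 18],
    [25, -285, 23],
    [28, -318, 28],
    [30, -335, 31]
  ],
  "dr": [
    [0, 0, -0.01],
    [0, 0, -0.02],
    [-0.01, 0, -0.035],
    [-0.01, 0, -0.05],
    [-0.01, 0, -0.07],
    [-0.015, 0, -0.085],
    [-0.02, 0, -0.1],
    [-0.02, 0, -0.115],
    [-0.023, 0, -0.13],
    [-0.023, 0, -0.135]
  ]
}}

```text
time: 5.2
position: [0.5114, 0.146, 0.1634]
tool_rot: [-3.127, -0.043, 0.273]
ft_force: [-1.4, 1.6, -1.7]
grip_width: 0.577
grip_force: 24.7
```

Run:
```python
from h import *
where(); p,Rm=goal(-40,-2,40); delta(p,Rm)
```

```text
root x,y,h [-54.2  -1.4  12.9] tip 40.0 yaw 0.027000000000000135 F [-1.3  1.7 -1.7]
xyz [16.6 -1.6 12.2] dr [-0.003 -0.     0.006]
```

>>> {"fn": "send_rows", "kwargs": {
  "xyz": [
    [1, 0, 1],
    [4, -1, 3],
    [8, -1, 6],
    [12, -1, 9],
    [15, -1.5, 11],
    [16.6, -1.6, 12.2],
    [16.6, -1.6, 12.2],
    [16.6, -1.6, 12.2],
    [16.6, -1.6, 12.2],
    [16.6, -1.6, 12.2]
  ],
  "dr": [
    [0, 0, 0],
    [-0.003, 0, 0.006],
    [-0.003, 0, 0.006],
    [-0.003, 0, 0.006],
    [-0.003, 0, 0.006],
    [-0.003, 0, 0.006],
    [-0.003, 0, 0.006],
    [-0.003, 0, 0.006],
    [-0.003, 0, 0.006],
    [-0.003, 0, 0.006]
  ]
}}

```text
time: 6.03
position: [0.5273, 0.1419, 0.1494]
tool_rot: [3.126, 0.024, -0.271]
ft_force: [-0.8, -0.4, -3.0]
grip_width: 0.576
grip_force: 24.7
```

Run:
```python
from h import *
where(); s=get_state(); T=R.from_rotvec(s["tool_rot"]).as_matrix()
k=np.array([[0,20,0],[0,-20,0],[11,20,22],[11,-20,22],[9,20,22],[9,-20,22],[0,25,4],[0,-25,4],[-84,25,-18],[-84,-25,-18]])/1e3
w=s["position"]+(T@(ROOT[:,None]+RTB@k.T)).T
o=[]
for n,(u,v) in(("top",(245,170)),("side",(240,230))):
    im=get_image(n)[:,:,::-1].copy()[v:v+100,u:u+100]; im=cv2.resize(im,None,fx=4,fy=4,interpolation=cv2.INTER_CUBIC)
    for p in proj(n,w): cv2.circle(im,tuple(int(q) for q in (p-[u,v]+.5)*4),2,(0,0,255),-1)
    o.append(im)
cv2.imwrite("pics/c5.png",np.hstack(o))
```

```text
root x,y,h [-38.4  -6.6  -1. ] tip 40.0 yaw 0.015000000000000124 F [-0.8 -0.4 -3. ]
```

View pics/c5.png

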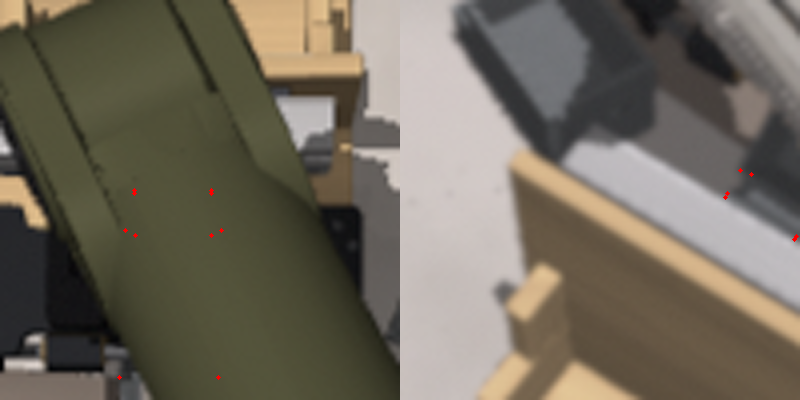

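The arm hides the lip in both views here (predicted dots partly covered), so I go by feel: first touch the face below the groove.

>>> {"fn": "send_rows", "kwargs": {
  "xyz": [
    [1, -1, 2],
    [3, -2, 6],
    [6, -4, 11],
    [8, -5, 16],
    [10, -6, 19],
    [10, -6, 19.6],
    [10, -6, 19.6],
    [10, -6, 19.6],
    [10, -6, 19.6],
    [10, -6, 19.6]
  ],
  "dr": [
    [0, 0, 0],
    [0, 0, -0.007],
    [0, 0, -0.007],
    [0, 0, -0.007],
    [0, 0, -0.007],
    [0, 0, -0.007],
    [0, 0, -0.007],
    [0, 0, -0.007],
    [0, 0, -0.007],
    [0, 0, -0.007]
  ]
}}

```text
time: 6.97
position: [0.5338, 0.1479, 0.1284]
tool_rot: [3.126, 0.034, -0.271]
ft_force: [0.2, -0.8, -2.9]
grip_width: 0.576
grip_force: 24.7
```

Run:
```python
from h import *
where(); p,Rm=goal(-26,-22,40); delta(p,Rm)
```

```text
root x,y,h [-31.8  -0.4 -22. ] tip 39.9 yaw 0.02200000000000002 F [ 0.1 -0.8 -2.9]
xyz [ 5.7 -0.3 -1.1] dr [ 0.002 -0.001  0.   ]
```

>>> {"fn": "send_rows", "kwargs": {
  "xyz": [
    [0.5, 0, -0.1],
    [1, 0, -0.2],
    [2, 0, -0.4],
    [3, 0, -0.5],
    [4, 0, -0.7],
    [5, 0, -0.9],
    [5.5, 0, -1],
    [6, 0, -1],
    [6, 0, -1],
    [6, 0, -1]
  ],
  "dr": [
    [0, 0, 0],
    [0, 0, 0],
    [0, 0, 0],
    [0, 0, 0],
    [0, 0, 0],
    [0, 0, 0],
    [0, 0, 0],
    [0, 0, 0],
    [0, 0, 0],
    [0, 0, 0]
  ]
}}

```text
time: 7.8
position: [0.5397, 0.148, 0.128]
tool_rot: [3.126, 0.035, -0.272]
ft_force: [-0.3, 0.5, -1.2]
grip_width: 0.58
grip_force: 24.7
```

>>> {"fn": "send_rows", "kwargs": {
  "xyz": [
    [0.3, 0, 0],
    [0.6, 0, -0.1],
    [0.9, 0, -0.2],
    [1.2, 0, -0.2],
    [1.5, 0, -0.3],
    [1.8, 0, -0.3],
    [2, 0, -0.4],
    [2, 0, -0.4],
    [2, 0, -0.4],
    [2, 0, -0.4]
  ],
  "dr": [
    [0, 0, 0],
    [0, 0, 0],
    [0, 0, 0],
    [0, 0, 0],
    [0, 0, 0],
    [0, 0, 0],
    [0, 0, 0],
    [0, 0, 0],
    [0, 0, 0],
    [0, 0, 0]
  ]
}}

```text
time: 8.63
position: [0.5416, 0.1481, 0.1281]
tool_rot: [3.126, 0.035, -0.272]
ft_force: [-0.4, 0.4, -1.5]
grip_width: 0.578
grip_force: 24.7
```

>>> {"fn": "send_rows", "kwargs": {
  "xyz": [
    [0.3, 0, 0],
    [0.6, 0, -0.1],
    [0.9, 0, -0.2],
    [1.2, 0, -0.2],
    [1.5, 0, -0.3],
    [1.8, 0, -0.3],
    [2, 0, -0.4],
    [2, 0, -0.4],
    [2, 0, -0.4],
    [2, 0, -0.4]
  ],
  "dr": [
    [0, 0, 0],
    [0, 0, 0],
    [0, 0, 0],
    [0, 0, 0],
    [0, 0, 0],
    [0, 0, 0],
    [0, 0, 0],
    [0, 0, 0],
    [0, 0, 0],
    [0, 0, 0]
  ]
}}

```text
time: 9.47
position: [0.542, 0.1482, 0.128]
tool_rot: [3.125, 0.036, -0.278]
ft_force: [-6.3, -1.4, 0.3]
grip_width: 0.581
grip_force: 24.7
```

>>> {"fn": "send_rows", "kwargs": {
  "xyz": [
    [0.3, 0, 0],
    [0.6, 0, -0.1],
    [0.9, 0, -0.2],
    [1.2, 0, -0.2],
    [1.5, 0, -0.3],
    [1.8, 0, -0.3],
    [2, 0, -0.4],
    [2, 0, -0.4],
    [2, 0, -0.4],
    [2, 0, -0.4]
  ],
  "dr": [
    [0, 0, 0],
    [0, 0, 0],
    [0, 0, 0],
    [0, 0, 0],
    [0, 0, 0],
    [0, 0, 0],
    [0, 0, 0],
    [0, 0, 0],
    [0, 0, 0],
    [0, 0, 0]
  ]
}}

```text
time: 10.3
position: [0.5422, 0.1481, 0.1278]
tool_rot: [3.123, 0.036, -0.284]
ft_force: [-10.6, -1.1, 2.6]
grip_width: 0.576
grip_force: 24.7
```

>>> {"fn": "send_rows", "kwargs": {
  "xyz": [
    [-3, 0, 0.5],
    [-6.4, 0, 1.1],
    [-6.9, 0, -2],
    [-7.5, 0, -5],
    [-8, 0, -9],
    [-9, 0, -13],
    [-9.6, 0, -17],
    [-9.9, 0, -18.6],
    [-9.9, 0, -18.6],
    [-9.9, 0, -18.6]
  ],
  "dr": [
    [0, 0, 0],
    [0, 0, 0],
    [0, 0, 0],
    [0, 0, 0],
    [0, 0, 0],
    [0, 0, 0],
    [0, 0, 0],
    [0, 0, 0],
    [0, 0, 0],
    [0, 0, 0]
  ]
}}

```text
time: 11.13
position: [0.5394, 0.1481, 0.1484]
tool_rot: [3.126, 0.035, -0.271]
ft_force: [0.4, -0.0, -1.6]
grip_width: 0.571
grip_force: 24.7
```

```bash
sed -i 's/E0=np.array(\[.613,/E0=np.array([.6117,/' h.py
python3 - <<'E'
from h import *
where(); p,Rm=goal(-22,-2,40); delta(p,Rm);p,Rm=goal(-18,0,40); delta(p,Rm)
E
```

```text
root x,y,h [-24.8  -0.3  -2.1] tip 40.0 yaw 0.02200000000000002 F [ 0.4 -0.  -1.6]
xyz [ 2.8 -0.3 -0.6] dr [ 0.002 -0.001  0.   ]
xyz [ 6.4 -0.3 -3.3] dr [ 0.002 -0.001  0.   ]
```

>>> {"fn": "send_rows", "kwargs": {
  "xyz": [
    [1, 0, -0.2],
    [2, 0, -0.4],
    [2.8, 0, -0.6],
    [3.5, 0, -1.1],
    [4.2, 0, -1.6],
    [5, 0, -2.2],
    [5.7, 0, -2.8],
    [6.4, 0, -3.3],
    [6.4, 0, -3.3],
    [6.4, 0, -3.3]
  ],
  "dr": [
    [0, 0, 0],
    [0, 0, 0],
    [0, 0, 0],
    [0, 0, 0],
    [0, 0, 0],
    [0, 0, 0],
    [0, 0, 0],
    [0, 0, 0],
    [0, 0, 0],
    [0, 0, 0]
  ]
}}

```text
time: 11.97
position: [0.5457, 0.1483, 0.1504]
tool_rot: [3.126, 0.035, -0.274]
ft_force: [-3.2, 0.7, -0.6]
grip_width: 0.576
grip_force: 24.7
```

Run:
```python
from h import *
where()
```

```text
root x,y,h [-18.6  -0.2  -0.1] tip 40.0 yaw 0.02300000000000013 F [-3.2  0.7 -0.6]
```

>>> {"fn": "send_rows", "kwargs": {
  "xyz": [
    [0, 0, -0.4],
    [-0.1, 0, -0.8],
    [-0.2, 0, -1.2],
    [-0.3, 0, -1.6],
    [-0.3, 0, -2],
    [-0.3, 0, -2],
    [-0.3, 0, -2],
    [-0.3, 0, -2],
    [-0.3, 0, -2],
    [-0.3, 0, -2]
  ],
  "dr": [
    [0, 0, 0],
    [0, 0, 0],
    [0, 0, 0],
    [0, 0, 0],
    [0, 0, 0],
    [0, 0, 0],
    [0, 0, 0],
    [0, 0, 0],
    [0, 0, 0],
    [0, 0, 0]
  ]
}}

```text
time: 12.8
position: [0.5462, 0.1482, 0.1524]
tool_rot: [3.126, 0.035, -0.272]
ft_force: [0.2, -0.3, -1.4]
grip_width: 0.577
grip_force: 24.7
```

>>> {"fn": "send_rows", "kwargs": {
  "xyz": [
    [0, 0, -0.4],
    [-0.1, 0, -0.8],
    [-0.2, 0, -1.2],
    [-0.3, 0, -1.6],
    [-0.3, 0, -2],
    [-0.3, 0, -2],
    [-0.3, 0, -2],
    [-0.3, 0, -2],
    [-0.3, 0, -2],
    [-0.3, 0, -2]
  ],
  "dr": [
    [0, 0, 0],
    [0, 0, 0],
    [0, 0, 0],
    [0, 0, 0],
    [0, 0, 0],
    [0, 0, 0],
    [0, 0, 0],
    [0, 0, 0],
    [0, 0, 0],
    [0, 0, 0]
  ]
}}

```text
time: 13.63
position: [0.5462, 0.1482, 0.1544]
tool_rot: [3.126, 0.035, -0.272]
ft_force: [-0.4, -0.6, -2.7]
grip_width: 0.576
grip_force: 24.7
```

Run:
```python
from h import *
where()
```

```text
root x,y,h [-18.   -0.3   4. ] tip 40.0 yaw 0.02200000000000002 F [-0.5 -0.6 -2.7]
```

>>> {"fn": "send_rows", "kwargs": {
  "xyz": [
    [0, 0, -0.4],
    [-0.1, 0, -0.8],
    [-0.2, 0, -1.2],
    [-0.3, 0, -1.6],
    [-0.3, 0, -2],
    [-0.3, 0, -2],
    [-0.3, 0, -2],
    [-0.3, 0, -2],
    [-0.3, 0, -2],
    [-0.3, 0, -2]
  ],
  "dr": [
    [0, 0, 0],
    [0, 0, 0],
    [0, 0, 0],
    [0, 0, 0],
    [0, 0, 0],
    [0, 0, 0],
    [0, 0, 0],
    [0, 0, 0],
    [0, 0, 0],
    [0, 0, 0]
  ]
}}

```text
time: 14.47
position: [0.5463, 0.1482, 0.1564]
tool_rot: [3.126, 0.035, -0.272]
ft_force: [-0.9, -0.0, -0.9]
grip_width: 0.573
grip_force: 24.7
```

>>> {"fn": "send_rows", "kwargs": {
  "xyz": [
    [0, 0, -0.4],
    [-0.1, 0, -0.8],
    [-0.2, 0, -1.2],
    [-0.3, 0, -1.6],
    [-0.3, 0, -2],
    [-0.3, 0, -2],
    [-0.3, 0, -2],
    [-0.3, 0, -2],
    [-0.3, 0, -2],
    [-0.3, 0, -2]
  ],
  "dr": [
    [0, 0, 0],
    [0, 0, 0],
    [0, 0, 0],
    [0, 0, 0],
    [0, 0, 0],
    [0, 0, 0],
    [0, 0, 0],
    [0, 0, 0],
    [0, 0, 0],
    [0, 0, 0]
  ]
}}

```text
time: 15.3
position: [0.5463, 0.1482, 0.1585]
tool_rot: [3.126, 0.035, -0.272]
ft_force: [0.7, 0.4, -1.8]
grip_width: 0.577
grip_force: 24.7
```

Run:
```python
from h import *
where()
```

```text
root x,y,h [-17.9  -0.3   8. ] tip 40.0 yaw 0.02200000000000002 F [ 0.7  0.4 -1.8]
```

>>> {"fn": "send_rows", "kwargs": {
  "xyz": [
    [0, 0, -0.4],
    [-0.1, 0, -0.8],
    [-0.2, 0, -1.2],
    [-0.3, 0, -1.6],
    [-0.3, 0, -2],
    [-0.3, 0, -2],
    [-0.3, 0, -2],
    [-0.3, 0, -2],
    [-0.3, 0, -2],
    [-0.3, 0, -2]
  ],
  "dr": [
    [0, 0, 0],
    [0, 0, 0],
    [0, 0, 0],
    [0, 0, 0],
    [0, 0, 0],
    [0, 0, 0],
    [0, 0, 0],
    [0, 0, 0],
    [0, 0, 0],
    [0, 0, 0]
  ]
}}

```text
time: 16.13
position: [0.5463, 0.1479, 0.1603]
tool_rot: [3.126, 0.034, -0.272]
ft_force: [0.9, -0.7, -5.9]
grip_width: 0.575
grip_force: 24.8
```

Run:
```python
from h import *
where()
```

```text
root x,y,h [-17.9  -0.7   9.8] tip 40.0 yaw 0.02200000000000002 F [ 0.9 -0.7 -5.9]
```

```bash
sed -i 's/.150,.134\]/.150,.1397]/' h.py
python3 - <<'E'
from h import *
where()
for q in((-18,1),(-16,1),(-14,3),(-12,5),(-10,7.5),(-8,10),(-5,10.3),(-3,10.5)):
    p,Rm=goal(*q,40); print(q,end=' '); delta(p,Rm)
E
```

```text
root x,y,h [-17.9  -0.7   4.1] tip 40.0 yaw 0.02200000000000002 F [ 0.9 -0.7 -5.9]
(-18, 1) xyz [ 0.5 -0.7  3.1] dr [ 0.002 -0.    -0.   ]
(-16, 1) xyz [ 2.4 -0.7  2.8] dr [ 0.002 -0.    -0.   ]
(-14, 3) xyz [ 4.1 -0.7  0.4] dr [ 0.002 -0.    -0.   ]
(-12, 5) xyz [ 5.7 -0.7 -1.9] dr [ 0.002 -0.    -0.   ]
(-10, 7.5) xyz [ 7.2 -0.7 -4.7] dr [ 0.002 -0.    -0.   ]
(-8, 10) xyz [ 8.8 -0.7 -7.5] dr [ 0.002 -0.    -0.   ]
(-5, 10.3) xyz [11.7 -0.7 -8.3] dr [ 0.002 -0.    -0.   ]
(-3, 10.5) xyz [13.6 -0.7 -8.9] dr [ 0.002 -0.    -0.   ]
```

>>> {"fn": "send_rows", "kwargs": {
  "xyz": [
    [0.3, 0, 1.5],
    [0.5, 0, 3.1],
    [1.5, 0, 3],
    [2.4, 0, 2.8],
    [3.3, 0, 1.6],
    [4.1, 0, 0.4],
    [4.9, 0, -0.8],
    [5.7, 0, -1.9],
    [5.7, 0, -1.9],
    [5.7, 0, -1.9]
  ],
  "dr": [
    [0, 0, 0],
    [0, 0, 0],
    [0, 0, 0],
    [0, 0, 0],
    [0, 0, 0],
    [0, 0, 0],
    [0, 0, 0],
    [0, 0, 0],
    [0, 0, 0],
    [0, 0, 0]
  ]
}}

```text
time: 16.97
position: [0.5525, 0.1484, 0.1615]
tool_rot: [3.126, 0.035, -0.272]
ft_force: [-0.5, -0.8, -2.4]
grip_width: 0.575
grip_force: 24.8
```

Run:
```python
from h import *
where()
for q in((-10,7.5),(-8,10),(-5,10.3),(-3,10.5)):
    p,Rm=goal(*q,40); print(q,end=' '); delta(p,Rm)
```

```text
root x,y,h [-11.8  -0.3   5.4] tip 40.0 yaw 0.02200000000000002 F [-0.5 -0.8 -2.4]
(-10, 7.5) xyz [ 1.4 -0.2 -2.4] dr [ 0.002 -0.001  0.   ]
(-8, 10) xyz [ 2.9 -0.2 -5.3] dr [ 0.002 -0.001  0.   ]
(-5, 10.3) xyz [ 5.8 -0.2 -6.1] dr [ 0.002 -0.001  0.   ]
(-3, 10.5) xyz [ 7.8 -0.2 -6.6] dr [ 0.002 -0.001  0.   ]
```

Free. Continue to (-8,10), then (-3,10.5).

>>> {"fn": "send_rows", "kwargs": {
  "xyz": [
    [0.5, 0, -0.8],
    [0.9, 0, -1.6],
    [1.4, 0, -2.4],
    [1.8, 0, -3.4],
    [2.3, 0, -4.3],
    [2.9, 0, -5.3],
    [2.9, 0, -5.3],
    [2.9, 0, -5.3],
    [2.9, 0, -5.3],
    [2.9, 0, -5.3]
  ],
  "dr": [
    [0, 0, 0],
    [0, 0, 0],
    [0, 0, 0],
    [0, 0, 0],
    [0, 0, 0],
    [0, 0, 0],
    [0, 0, 0],
    [0, 0, 0],
    [0, 0, 0],
    [0, 0, 0]
  ]
}}

```text
time: 17.8
position: [0.556, 0.1485, 0.1661]
tool_rot: [3.126, 0.035, -0.272]
ft_force: [-0.1, 0.1, -1.9]
grip_width: 0.573
grip_force: 24.8
```

>>> {"fn": "send_rows", "kwargs": {
  "xyz": [
    [0.5, 0, -0.1],
    [1.1, 0, -0.3],
    [1.7, 0, -0.5],
    [2.3, 0, -0.6],
    [2.9, 0, -0.8],
    [3.5, 0, -0.9],
    [4, 0, -1],
    [4, 0, -1],
    [4, 0, -1],
    [4, 0, -1]
  ],
  "dr": [
    [0, 0, 0],
    [0, 0, 0],
    [0, 0, 0],
    [0, 0, 0],
    [0, 0, 0],
    [0, 0, 0],
    [0, 0, 0],
    [0, 0, 0],
    [0, 0, 0],
    [0, 0, 0]
  ]
}}

```text
time: 18.63
position: [0.5602, 0.1486, 0.1664]
tool_rot: [3.126, 0.035, -0.272]
ft_force: [-0.2, 0.5, -2.0]
grip_width: 0.574
grip_force: 24.8
```

Run:
```python
from h import *
where()
for q in((-3,10.5,40),(-2.5,10,32),(-2.5,10,24),(-2.5,10,16),(-2.5,10,8),(-2.5,10,0)):
    p,Rm=goal(*q); print(q,end=' '); delta(p,Rm)
```

```text
root x,y,h [-4.1 -0.2 10.3] tip 40.0 yaw 0.02200000000000002 F [-0.2  0.5 -2. ]
(-3, 10.5, 40) xyz [ 1.  -0.2 -0.4] dr [ 0.002 -0.     0.   ]
(-2.5, 10, 32) xyz [ 0.9 -0.3  6.9] dr [0.002 0.139 0.   ]
(-2.5, 10, 24) xyz [ 1.3 -0.3 13.9] dr [0.002 0.279 0.   ]
(-2.5, 10, 16) xyz [ 2.6 -0.3 20.8] dr [0.002 0.418 0.   ]
(-2.5, 10, 8) xyz [ 4.9 -0.3 27.5] dr [0.002 0.558 0.001]
(-2.5, 10, 0) xyz [ 8.  -0.3 33.7] dr [0.002 0.698 0.001]
```

Run:
```python
from h import *
for q in((-2,10.3,40),(-1.9,10,30),(-1.8,10,20)):
    p,Rm=goal(*q); print(q,end=' '); delta(p,Rm)
```

```text
(-2, 10.3, 40) xyz [ 2.  -0.2 -0.4] dr [ 0.002 -0.     0.   ]
(-1.9, 10, 30) xyz [ 1.5 -0.3  8.6] dr [0.002 0.174 0.   ]
(-1.8, 10, 20) xyz [ 2.5 -0.3 17.3] dr [0.002 0.349 0.   ]
```

>>> {"fn": "send_rows", "kwargs": {
  "xyz": [
    [1, 0, -0.2],
    [2, 0, -0.4],
    [1.8, 0, 2.6],
    [1.6, 0, 5.6],
    [1.5, 0, 8.6],
    [1.7, 0, 11.5],
    [2.1, 0, 14.4],
    [2.5, 0, 17.3],
    [2.5, 0, 17.3],
    [2.5, 0, 17.3]
  ],
  "dr": [
    [0, 0, 0],
    [0, 0, 0],
    [0, 0.058, 0],
    [0, 0.116, 0],
    [0, 0.174, 0],
    [0, 0.232, 0],
    [0, 0.29, 0],
    [0, 0.349, 0],
    [0, 0.349, 0],
    [0, 0.349, 0]
  ]
}}

```text
time: 19.47
position: [0.5589, 0.1483, 0.1491]
tool_rot: [3.129, 0.036, 0.273]
ft_force: [0.3, -1.7, -1.0]
grip_width: 0.574
grip_force: 24.8
```

Run:
```python
from h import *
where()
for q in((-1.8,10,15),(-1.8,10,10),(-1.8,10,5),(-1.8,10,0)):
    p,Rm=goal(*q); print(q,end=' '); delta(p,Rm)
```

```text
root x,y,h [-2.6 -0.5 10.1] tip 20.1 yaw 0.02300000000000013 F [ 0.3 -1.7 -1. ]
(-1.8, 10, 15) xyz [ 0.2 -0.5  4.6] dr [0.003 0.088 0.001]
(-1.8, 10, 10) xyz [ 0.1 -0.6  9. ] dr [0.003 0.175 0.001]
(-1.8, 10, 5) xyz [ 0.4 -0.6 13.4] dr [0.003 0.263 0.002]
(-1.8, 10, 0) xyz [ 1.  -0.6 17.7] dr [0.003 0.35  0.002]
```

>>> {"fn": "send_rows", "kwargs": {
  "xyz": [
    [0.5, 0, 1.4],
    [0.3, 0, 3],
    [0.2, 0, 4.6],
    [0.1, 0, 6.8],
    [0.1, 0, 9],
    [0.2, 0, 11.2],
    [0.4, 0, 13.4],
    [0.7, 0, 15.5],
    [1, 0, 17.7],
    [1, 0, 17.7]
  ],
  "dr": [
    [0, 0.02, 0],
    [0, 0.055, 0],
    [0, 0.088, 0],
    [0, 0.132, 0],
    [0, 0.175, 0],
    [0, 0.22, 0],
    [0, 0.263, 0],
    [0, 0.306, 0],
    [0, 0.35, 0],
    [0, 0.35, 0]
  ]
}}

```text
time: 20.3
position: [0.5622, 0.1485, 0.1301]
tool_rot: [-3.032, -0.036, -0.81]
ft_force: [-0.4, 0.5, -3.5]
grip_width: 0.576
grip_force: 24.8
```

Run:
```python
from h import *
where()
for q in((-1.7,8,0),(-1.7,0,0)):
    p,Rm=goal(*q); print(q,end=' '); delta(p,Rm)
```

```text
root x,y,h [-2.5 -0.3  8.2] tip 0.1 yaw 0.02300000000000013 F [-0.4  0.5 -3.5]
(-1.7, 8, 0) xyz [ 0.6 -0.4  0.7] dr [0.002 0.002 0.002]
(-1.7, 0, 0) xyz [-3.4 -0.4  7.6] dr [0.002 0.002 0.002]
```

>>> {"fn": "send_rows", "kwargs": {
  "xyz": [
    [0.2, 0, 0.1],
    [0.4, 0, 0.3],
    [0, 0, 1],
    [-0.4, 0, 1.7],
    [-0.8, 0, 2.4],
    [-1.2, 0, 3.1],
    [-1.6, 0, 3.8],
    [-2.1, 0, 4.6],
    [-2.1, 0, 4.6],
    [-2.1, 0, 4.6]
  ],
  "dr": [
    [0, 0, 0],
    [0, 0, 0],
    [0, 0, 0],
    [0, 0, 0],
    [0, 0, 0],
    [0, 0, 0],
    [0, 0, 0],
    [0, 0, 0],
    [0, 0, 0],
    [0, 0, 0]
  ]
}}

```text
time: 21.13
position: [0.5643, 0.1488, 0.1267]
tool_rot: [-3.031, -0.034, -0.811]
ft_force: [-7.0, -0.6, 0.1]
grip_width: 0.576
grip_force: 24.8
```

Run:
```python
from h import *
where()
for q in((-1.7,0,0),):
    p,Rm=goal(*q); print(q,end=' '); delta(p,Rm)
```

```text
root x,y,h [-0.5 -0.1  4.9] tip 0.1 yaw 0.02200000000000002 F [-7.  -0.4  0.1]
(-1.7, 0, 0) xyz [-3.5 -0.1  3.6] dr [0.002 0.001 0.001]
```

>>> {"fn": "send_rows", "kwargs": {
  "xyz": [
    [-0.5, 0, -0.3],
    [-1.1, 0, -0.6],
    [-1.4, 0, -0.1],
    [-1.7, 0, 0.4],
    [-2, 0, 0.9],
    [-2.3, 0, 1.5],
    [-2.6, 0, 2],
    [-2.6, 0, 2],
    [-2.6, 0, 2],
    [-2.6, 0, 2]
  ],
  "dr": [
    [0, 0, 0],
    [0, 0, 0],
    [0, 0, 0],
    [0, 0, 0],
    [0, 0, 0],
    [0, 0, 0],
    [0, 0, 0],
    [0, 0, 0],
    [0, 0, 0],
    [0, 0, 0]
  ]
}}

```text
time: 21.97
position: [0.563, 0.1486, 0.1236]
tool_rot: [-3.029, -0.034, -0.815]
ft_force: [0.5, 0.4, -1.7]
grip_width: 0.571
grip_force: 24.9
```

Run:
```python
from h import *
where()
```

```text
root x,y,h [-1.8 -0.3  1.9] tip -0.1 yaw 0.02200000000000002 F [ 0.5  0.4 -1.7]
```

Free, weight only. Lower 1.5 mm, then again until the tongue bears.

>>> {"fn": "send_rows", "kwargs": {
  "xyz": [
    [-0.2, 0, 0.3],
    [-0.4, 0, 0.6],
    [-0.6, 0, 0.9],
    [-0.8, 0, 1.3],
    [-0.8, 0, 1.3],
    [-0.8, 0, 1.3],
    [-0.8, 0, 1.3],
    [-0.8, 0, 1.3],
    [-0.8, 0, 1.3],
    [-0.8, 0, 1.3]
  ],
  "dr": [
    [0, 0, 0],
    [0, 0, 0],
    [0, 0, 0],
    [0, 0, 0],
    [0, 0, 0],
    [0, 0, 0],
    [0, 0, 0],
    [0, 0, 0],
    [0, 0, 0],
    [0, 0, 0]
  ]
}}

```text
time: 22.8
position: [0.563, 0.1486, 0.1221]
tool_rot: [-3.029, -0.034, -0.815]
ft_force: [0.7, -0.7, -1.9]
grip_width: 0.576
grip_force: 24.9
```

>>> {"fn": "send_rows", "kwargs": {
  "xyz": [
    [-0.1, 0, 0.2],
    [-0.2, 0, 0.4],
    [-0.3, 0, 0.6],
    [-0.4, 0, 0.7],
    [-0.5, 0, 0.9],
    [-0.5, 0, 0.9],
    [-0.5, 0, 0.9],
    [-0.5, 0, 0.9],
    [-0.5, 0, 0.9],
    [-0.5, 0, 0.9]
  ],
  "dr": [
    [0, 0, 0],
    [0, 0, 0],
    [0, 0, 0],
    [0, 0, 0],
    [0, 0, 0],
    [0, 0, 0],
    [0, 0, 0],
    [0, 0, 0],
    [0, 0, 0],
    [0, 0, 0]
  ]
}}

```text
time: 23.63
position: [0.563, 0.1486, 0.1211]
tool_rot: [-3.029, -0.034, -0.815]
ft_force: [-0.8, -0.8, -2.1]
grip_width: 0.574
grip_force: 24.9
```

Run:
```python
from h import *
where()
```

```text
root x,y,h [-1.8 -0.3 -0.6] tip -0.1 yaw 0.02200000000000002 F [-0.8 -0.8 -2.1]
```

>>> {"fn": "send_rows", "kwargs": {
  "xyz": [
    [-0.1, 0, 0.2],
    [-0.2, 0, 0.4],
    [-0.3, 0, 0.6],
    [-0.4, 0, 0.7],
    [-0.5, 0, 0.9],
    [-0.5, 0, 0.9],
    [-0.5, 0, 0.9],
    [-0.5, 0, 0.9],
    [-0.5, 0, 0.9],
    [-0.5, 0, 0.9]
  ],
  "dr": [
    [0, 0, 0],
    [0, 0, 0],
    [0, 0, 0],
    [0, 0, 0],
    [0, 0, 0],
    [0, 0, 0],
    [0, 0, 0],
    [0, 0, 0],
    [0, 0, 0],
    [0, 0, 0]
  ]
}}

```text
time: 24.47
position: [0.563, 0.1486, 0.1201]
tool_rot: [-3.029, -0.034, -0.815]
ft_force: [0.0, 0.5, -1.6]
grip_width: 0.574
grip_force: 24.9
```

>>> {"fn": "send_rows", "kwargs": {
  "xyz": [
    [-0.1, 0, 0.2],
    [-0.2, 0, 0.4],
    [-0.3, 0, 0.6],
    [-0.4, 0, 0.7],
    [-0.5, 0, 0.9],
    [-0.5, 0, 0.9],
    [-0.5, 0, 0.9],
    [-0.5, 0, 0.9],
    [-0.5, 0, 0.9],
    [-0.5, 0, 0.9]
  ],
  "dr": [
    [0, 0, 0],
    [0, 0, 0],
    [0, 0, 0],
    [0, 0, 0],
    [0, 0, 0],
    [0, 0, 0],
    [0, 0, 0],
    [0, 0, 0],
    [0, 0, 0],
    [0, 0, 0]
  ]
}}

```text
time: 25.3
position: [0.5634, 0.1487, 0.1194]
tool_rot: [-3.029, -0.035, -0.816]
ft_force: [-0.7, -0.7, 1.5]
grip_width: 0.573
grip_force: 24.9
```

Run:
```python
from h import *
where()
```

```text
root x,y,h [-1.4 -0.2 -2.3] tip -0.1 yaw 0.02200000000000002 F [-0.7 -0.7  1.5]
```

Tongue bears on the edge (+3 N). Release.

>>> {"fn": "send_rows", "kwargs": {
  "xyz": [
    [0, 0, 0],
    [0, 0, 0],
    [0, 0, 0],
    [0, 0, 0],
    [0, 0, 0],
    [0, 0, 0],
    [0, 0, 0],
    [0, 0, 0],
    [0, 0, 0],
    [0, 0, 0]
  ],
  "dr": [
    [0, 0, 0],
    [0, 0, 0],
    [0, 0, 0],
    [0, 0, 0],
    [0, 0, 0],
    [0, 0, 0],
    [0, 0, 0],
    [0, 0, 0],
    [0, 0, 0],
    [0, 0, 0]
  ],
  "jaw": 75
}}

```text
time: 26.13
position: [0.563, 0.1486, 0.119]
tool_rot: [-3.029, -0.034, -0.815]
ft_force: [-1.3, 0.5, 0.5]
grip_width: 0.86
grip_force: 0.0
```

>>> {"fn": "send_rows", "kwargs": {
  "xyz": [
    [0, 0, -2],
    [0, 0, -6],
    [0, 0, -12],
    [0, 0, -22],
    [0, 0, -35],
    [0, 0, -50],
    [0, 0, -68],
    [0, 0, -85],
    [0, 0, -100],
    [0, 0, -110]
  ],
  "dr": [
    [0, 0, 0],
    [0, 0, 0],
    [0, 0, 0],
    [0, 0, 0],
    [0, 0, 0],
    [0, 0, 0],
    [0, 0, 0],
    [0, 0, 0],
    [0, 0, 0],
    [0, 0, 0]
  ]
}}

```text
time: 26.97
position: [0.5077, 0.1479, 0.2164]
tool_rot: [-3.028, -0.035, -0.819]
ft_force: [1.1, -0.2, -0.9]
grip_width: 0.862
grip_force: 0.0
```

>>> {"fn": "send_rows", "kwargs": {
  "xyz": [
    [-3, 10, -3],
    [-6, 35, -6],
    [-10, 65, -10],
    [-14, 95, -14],
    [-18, 125, -18],
    [-20, 155, -20],
    [-20, 185, -20],
    [-20, 210, -20],
    [-20, 225, -20],
    [-20, 230, -20]
  ],
  "dr": [
    [0, 0, 0],
    [0, 0, 0],
    [0, 0, 0],
    [0, 0, 0],
    [0, 0, 0],
    [0, 0, 0],
    [0, 0, 0],
    [0, 0, 0],
    [0, 0, 0],
    [0, 0, 0]
  ]
}}

```text
time: 27.8
position: [0.5012, -0.0945, 0.2134]
tool_rot: [-3.032, -0.017, -0.795]
ft_force: [-0.3, 0.2, 0.5]
grip_width: 0.859
grip_force: 0.0
```

Run:
```python
from h import *
o=[]
for n,(u,v) in(("top",(235,155)),("side",(245,225))):
    im=get_image(n)[:,:,::-1].copy()[v:v+100,u:u+100]; o.append(cv2.resize(im,None,fx=4,fy=4,interpolation=cv2.INTER_CUBIC))
cv2.imwrite("pics/c6.png",np.hstack(o))
```

```text
(no output)
```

View pics/c6.png

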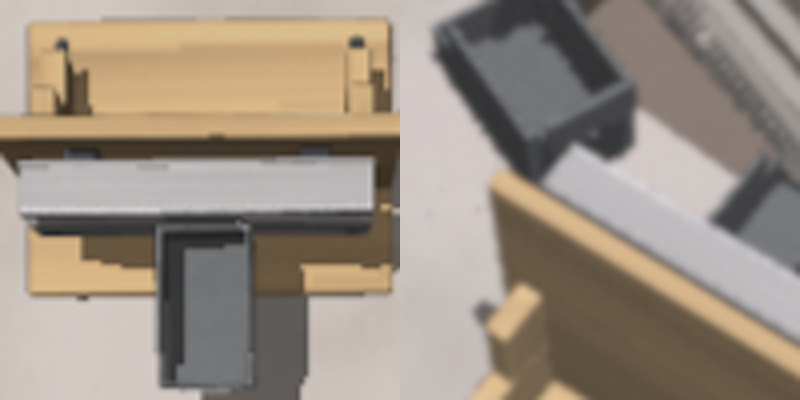

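The bin hangs squarely at top-crop (160–250, 222–385), near the rail's middle (20–375), back against it; the gripper is clear.

>>> {"fn": "send_rows", "kwargs": {
  "xyz": [
    [0, 0, 0],
    [0, 0, 0],
    [0, 0, 0],
    [0, 0, 0],
    [0, 0, 0],
    [0, 0, 0],
    [0, 0, 0],
    [0, 0, 0],
    [0, 0, 0],
    [0, 0, 0]
  ],
  "dr": [
    [0, 0, 0],
    [0, 0, 0],
    [0, 0, 0],
    [0, 0, 0],
    [0, 0, 0],
    [0, 0, 0],
    [0, 0, 0],
    [0, 0, 0],
    [0, 0, 0],
    [0, 0, 0]
  ]
}}

```text
time: 28.73
position: [0.5024, -0.0866, 0.2126]
tool_rot: [-3.029, -0.036, -0.792]
ft_force: [0.5, -0.6, -0.4]
grip_width: 0.865
grip_force: 0.0
```

```bash
python3 -c "
from bench import *
print(close_job())"
```

```text
the job is handed in; nothing more can be done
None
```

The small grey bin is hanging near the middle of the rail, looking level with its back against it; I let go, moved the gripper clear and handed the job in at about 29 s.

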